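# Stand a toppled bottle up again inside a deep bin

### The job

The small brown bottle has toppled over inside the deep grey bin and must stand again without being lifted out of it. The walls leave no room to swing it up in one go: tip it up part of the way and lean it against a wall of the bin, let go of it, then take it again by its cap and stand it upright on the bin's floor in the middle of the bin. Leave the things round the bin where they are.

Things in the scene. Friction and masses are not known exactly. Their poses are not given: they have to be found in the camera images.
- bin: Fixed, deep grey plastic bin, inside 250 mm along its x, 190 mm along its y and 120 mm deep; walls and floor 4 mm thick, a rim 9 mm wider outside, its top 124 mm above the bench. A wall shelf hangs 0.55 m above the bench behind it: reach in from the robot's side. Origin: centre of its underside. z up; -x is the side with the white card holder, towards the robot; -y its right-hand wall.
- bin_floor (a point): Centre of the bin's inner floor (4 mm above the bench); axes as the bin's.
- bottle_mid (a point): Centre, on the axis, 58 mm from base, of the loose brown bottle: 116 mm long, 49 mm in diameter up to 67 mm from its base, then a shoulder and a fixed cap; 0.1 to 0.23 kg. z runs from base to cap. It starts lying on the bin's floor, cap roughly towards the right-hand (-y) wall. It rights itself when tilted under about 18 degrees and leans safely on a wall at 35 to 50 from upright
- bottle_cap (a point): Centre of the bottle's cap (37 mm in diameter, 28 mm long), on the axis, 102 mm from the base; axes as bottle_mid.
- neighbour_bottle_mid (a point): Centre of a loose white bottle with a blue cap, 69 mm in diameter, 126 mm tall, standing behind the bin; leave it alone.
- beaker_mid (a point): Centre of a loose clear beaker, 78 mm in diameter, 111 mm tall, standing behind the bin; leave it alone.
- tape_mid (a point): Centre of a loose roll of tape lying flat behind the bin, 66 mm in diameter, 19 mm high; leave it alone.

How it is judged:
By the outcome, as a careful person would: the job done as asked, in the order asked, and still so for the second after the job is handed in, with the robot touching nothing.
It also fails if it takes over 51 s, if anything falls off the work surface, if the arm or the gripper's body presses on something with over 40 N, if the wrist force passes 120 N, or if a joint passes its speed limit or range.

### The arm

A 6-joint arm with a two-finger parallel gripper is mounted at the origin on a cart in front of the work surface, level with it; the furniture and walls round the work are solid. World frame = base frame: x ahead of the robot, y to its left, z up, the work surface at z = 0. Lengths are in m, angles in rad, forces in N, time in s.
With the tool pointing down it reaches from about 0.3 to 0.875 m from the base axis. Payload 6.4 kg.
Tool frame: the origin (TCP) lies between the finger pads; the fingertips stand 8 mm ahead of it and the grasp point (between the pads) lies 11 mm behind it (ctrl.finger_overhang is the distance from the TCP to the fingertips, in m); z points along the fingers, y is the line along which they close (so a half turn about z gives the same grasp; the last joint's range is limited). The gripper opens to 85 mm and grips with 20 to 120 N. Pads are 22 mm wide; open, the fingers measure 114 mm over their backs; the gripper's body (76 mm by 85 mm) begins 54 mm behind the grasp point. The pads swing forward as they close: fully open they stand 13 mm farther back than shut.
Start: joints at [1.013, 0.181, 1.607, -0, 1.354, -0.206], TCP at [0.198, 0.54, 0.239] pointing down, gripper open.
Joint ranges: [-2.99, 2.99], [-0.89, 2.07], [0.3, 2.58], [-1.14, 4.28], [0, 2.63], [-3.12, 3.12]. Speed limits (rad/s): [2.57, 2.57, 3.01, 3.14, 3.14, 3.14].

### API

Orientations are given as a unit quaternion [w, x, y, z].
In Python, from bench import ctrl, camera gives the robot as it stands.
- The arm moves only by the shell command python3 -m pendant 'ROWS' [OPENING]. ROWS is JSON, a list of rows, each a list of 6 numbers: the shift along the world's x, y, z normalised to -1 to 1, where 1 is 200 mm, then the turn, a rotation vector about the world's x, y, z normalised to -1 to 1, where 1 is pi/2 rad. In form: [[dx, dy, dz, rx, ry, rz], ...]. A call has exactly 10 rows; each row shifts and turns the commanded pose from where the row before left it; what a row does not reach is not made up. A row lasts 1/8 s, in which the tool goes at most 62.5 mm and 10.7 degrees, less where a joint would pass 70% of its speed; a pose out of reach is approached as far as the arm can. A call with a number of a shift or a turn outside -1 to 1 is refused whole. A call with a gripper value outside its range is refused whole. OPENING is the opening, from -1 (shut) to 1 (fully open), set as the call begins (- or left out, the last holds). The fingers move at their own pace and stop on an object; the grip force is fixed at half the most. Time passes only in rows, so rows that do not move let the fingers close, or fill a call up. It gives the time, the measured TCP pose, the force, the opening and the grip force at its end, in the units of the state.
- ctrl.get_obs(): the state, without advancing time (a new reading comes with each control period).
- camera(name): name is "scene" or "top" or "wrist"; returns a dict with "color" (420x560x3 uint8, blue, green, red), "fx", "fy", "cx", "cy" (pixels), "xyz" and "rotation" of the camera in the world; the wrist camera has in their place "hand_eye" (4x4, takes a point from camera to tool coordinates, whose origin is the TCP and whose axes are the flange's). Camera axes: x right, y down, z forward; pixel columns grow to the right and rows downward; lengths in m; the calibration is good to about 2 mm. The wrist camera is an equidistant fisheye: a pixel r from the principal point sees the ray r / f radians off the axis. A picture is of the moment at which its call begins: read the wrist's pose just before it. There is no depth.
- ctrl.hand_in(): hands the job in; it is judged then, once.
The state is a dict: "time_s": time; "q": joint angles; "dq": joint speeds; "joint_efforts": joint torques, N m; "eef_pos": TCP position; "eef_rot": TCP orientation; "wrist_force": force on the tool from outside, world axes, zero at the start; "torque": the same for the moment, N m; "opening": opening from 0.0 (shut) to 1.0 (fully open); "grasp_force": force on a finger pad.
Only numpy, scipy, OpenCV 4.12 (cv2) and the standard library are available. Lean on these libraries where they do the work, as an engineer would, in place of code of your own. Each camera call takes 0.05 s, during which the arm holds its last target. There are 200 camera calls.

## Working session

There is one attempt and no reset: what is moved stays moved. The work goes in short steps, Python scripts to look and compute and a shell command to move; the robot and the scene stay as the last step left them, time stands still between calls to the robot, and variables do not carry over. Pictures are saved under pics/ and viewed, at most 10 in all, crops included, and the job is handed in when it is done.

```bash
ls; mkdir -p pics
python3 - <<'E'
from bench import ctrl,camera
import cv2,numpy as np
o=ctrl.get_obs();print(o)
ims=[]
for n in("scene","top"):
    c=camera(n);cv2.imwrite(f"pics/{n}0.png",c["color"]);print(n,{k:v for k,v in c.items() if k!="color"})
E
```

```text
pics
{'time_s': 0.0, 'q': array([ 1.01271112e+00,  1.81570985e-01,  1.60802898e+00, -1.51899219e-05,
        1.35376292e+00, -2.06264925e-01]), 'dq': array([-9.73469509e-05, -1.45949028e-04,  3.70401181e-04, -7.67224888e-04,
       -2.68530231e-04, -8.73027057e-04]), 'joint_efforts': array([ 4.96648936e-04, -4.44865179e+01, -3.51332545e+01, -3.54006406e-04,
        9.08314192e-03,  2.34636383e-05]), 'eef_pos': array([0.19782543, 0.53932194, 0.23835715]), 'eef_rot': array([-3.23214504e-04,  1.75002622e-01,  9.84567570e-01, -8.24025735e-04]), 'wrist_force': array([-0.06638496,  0.27289064, -0.43155948]), 'torque': array([ 0.02485553, -0.00751634,  0.00779439]), 'grasp_force': 0.0, 'opening': 0.9945778233004987}
scene {'fx': 459.0542523524494, 'fy': 459.0542523524494, 'cx': 276.85060020719527, 'cy': 201.42038864889915, 'xyz': array([-0.02282831, -0.0653227 ,  0.51809492]), 'rotation': array([-0.44662169,  0.77757112, -0.38620018,  0.21624438])}
top {'fx': 408.64162287396755, 'fy': 408.64162287396755, 'cx': 278.19705056651236, 'cy': 205.60834690368176, 'xyz': array([0.40760961, 0.39513417, 0.91558545]), 'rotation': array([-0.06175277,  0.71223957, -0.69736181,  0.05087144])}
```

View pics/scene0.png

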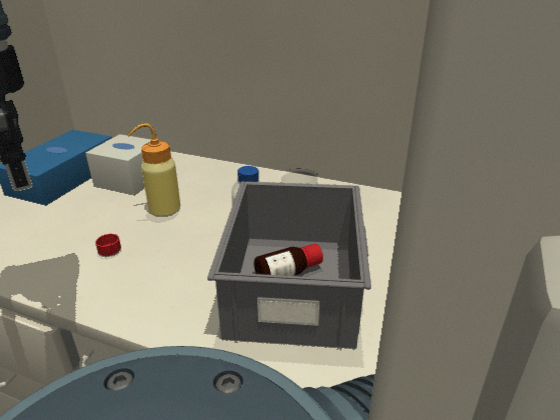

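View pics/top0.png

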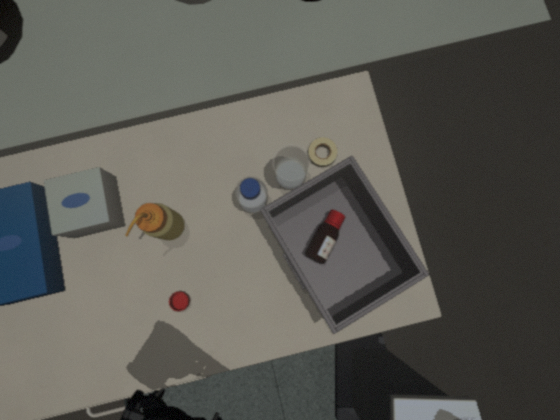

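The scene view shows the bin with its card facing the robot and the bottle lying inside (body ~(280,265), red cap ~(312,257)). In the top view the bin rim corners are at about (265,213), (353,160), (427,272), (335,330), and the cap is at (335,218).

```bash
cat > h.py <<'E'
import numpy as np,cv2
from scipy.spatial.transform import Rotation as R
from bench import ctrl,camera
def rot(q): return R.from_quat([q[1],q[2],q[3],q[0]])
def ray(c,p):
    d=np.array([(p[0]-c["cx"])/c["fx"],(p[1]-c["cy"])/c["fy"],1.]);d=rot(c["rotation"]).apply(d)
    return c["xyz"],d/np.linalg.norm(d)
def plane(c,p,z):
    o,d=ray(c,p);return o+d*(z-o[2])/d[2]
def tri(rs):
    A=sum(np.eye(3)-np.outer(d,d) for o,d in rs);b=sum((np.eye(3)-np.outer(d,d))@o for o,d in rs)
    x=np.linalg.solve(A,b);return x,[np.linalg.norm(np.cross(x-o,d))*1e3 for o,d in rs]
def proj(c,X):
    p=rot(c["rotation"]).inv().apply(np.array(X)-c["xyz"]);return c["fx"]*p[0]/p[2]+c["cx"],c["fy"]*p[1]/p[2]+c["cy"]
def redmask(im,box):
    h=cv2.cvtColor(im,cv2.COLOR_BGR2HSV);m=((h[...,0]<8)|(h[...,0]>172))&(h[...,1]>170)&(h[...,2]>70)
    k=np.zeros(m.shape,bool);k[box[1]:box[3],box[0]:box[2]]=1;return (m&k).astype(np.uint8)
E
python3 - <<'E'
from h import *
s=camera("scene");t=camera("top");rs=[]
for c,b in((s,(200,220,380,300)),(t,(270,170,420,320))):
    m=redmask(c["color"],b);n,_,st,ce=cv2.connectedComponentsWithStats(m);i=1+np.argmax(st[1:,4])
    print(st[i],ce[i]);rs.append(ray(c,ce[i]))
print("cap",tri(rs))
a=cv2.resize(s["color"][175:345,205:375],(395,395),interpolation=cv2.INTER_CUBIC);b=cv2.resize(t["color"][150:340,250:440],(395,395),interpolation=cv2.INTER_CUBIC)
cv2.imwrite("pics/crop1.png",np.clip(np.hstack([a,b])*1.6,0,255).astype(np.uint8))
E
```

```text
[299 243  23  24 334] [311.38922156 253.46706587]
[328 211  14  16 122] [334.53278689 218.33606557]
cap (array([0.52542144, 0.2856049 , 0.02901522]), [np.float64(1.6024621530881837), np.float64(1.6024621530879808)])
```

View pics/crop1.png

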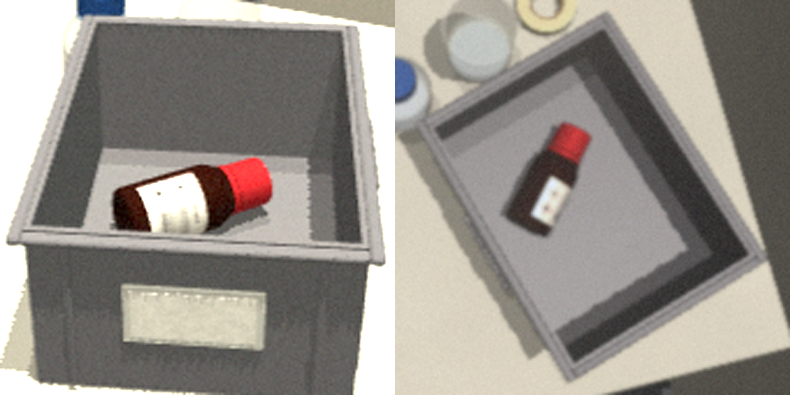

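The crop shows the outer rim corners in both views, and the bottle lying with its cap towards the far right; its base edge is at about (505,215)-(548,236) in the right crop.

Run:
```python
from h import *
s=camera("scene");t=camera("top")
S=lambda p:(p[0]/395*170+205-.5,p[1]/395*170+175-.5);T=lambda p:((p[0]-395)/395*190+250-.5,p[1]/395*190+150-.5)
P=[]
for n,a,b in(("BL",(83,16),(424,125)),("BR",(358,26),(606,12)),("FL",(10,240),(570,381)),("FR",(383,262),(765,258))):
    # placeholder pairing checked below
    pass
# scene order: back-left,back-right,front-left,front-right ; top corners
sc=dict(BL=(83,16),BR=(358,26),FL=(10,240),FR=(383,262))
tp=dict(a=(422,125),b=(606,12),c=(765,258),d=(570,381))
for n,p in sc.items(): print(n,plane(s,S(p),.124).round(4))
for n,p in tp.items(): print(n,plane(t,T(p),.124).round(4))
for n,k in zip(("BL","BR","FR","FL"),"abcd"): print(n,tri([ray(s,S(sc[n])),ray(t,T(tp[k]))]))
for n,p in dict(cap1=(568,122),cap2=(592,135),capb1=(547,152),capb2=(575,167),base1=(505,215),base2=(548,236)).items(): print(n,plane(t,T(p),.0285).round(4))
```

```text
BL [0.5235 0.442  0.124 ]
BR [0.6375 0.2606 0.124 ]
FL [0.2947 0.2955 0.124 ]
FR [0.4049 0.1175 0.124 ]
a [0.5262 0.4394 0.124 ]
b [0.6395 0.2657 0.124 ]
c [0.4095 0.122  0.124 ]
d [0.2967 0.3    0.124 ]
BL (array([0.52483193, 0.4406995 , 0.12412138]), [np.float64(1.8710831184998342), np.float64(1.8710831184998578)])
BR (array([0.64131649, 0.26398937, 0.12082237]), [np.float64(1.4234099510958707), np.float64(1.4234099510959426)])
FR (array([0.40977093, 0.12000346, 0.11918227]), [np.float64(0.4099724542476352), np.float64(0.4099724542477906)])
FL (array([0.29676472, 0.2990699 , 0.12072454]), [np.float64(0.7505363906412368), np.float64(0.7505363906412844)])
cap1 [0.5468 0.2908 0.0285]
cap2 [0.5335 0.2656 0.0285]
capb1 [0.5145 0.3127 0.0285]
capb2 [0.4993 0.2834 0.0285]
base1 [0.4478 0.3559 0.0285]
base2 [0.4272 0.3113 0.0285]
```

```bash
python3 -m pendant '[[0.179,-0.144,-0.024,0.007,0.012,-0.011],[0.179,-0.144,-0.024,0.007,0.012,-0.011],[0.179,-0.144,-0.024,0.007,0.012,-0.011],[0.179,-0.144,-0.024,0.007,0.012,-0.011],[0.179,-0.144,-0.024,0.007,0.012,-0.011],[0.179,-0.144,-0.024,0.007,0.012,-0.011],[0.179,-0.144,-0.024,0.007,0.012,-0.011],[0.179,-0.144,-0.024,0.007,0.012,-0.011],[0,0,0,0,0,0],[0,0,0,0,0,0]]' 1
cat >> h.py <<'E'
C=np.array([.468,.281]);Y=np.radians(32.2);EX=np.array([np.cos(Y),np.sin(Y),0]);EY=np.array([-np.sin(Y),np.cos(Y),0])
def tool():
    o=ctrl.get_obs();r=rot(o["eef_rot"]).as_matrix();p=o["eef_pos"];b=p-np.r_[C,0]
    print("t",round(o["time_s"],2),"tcp",p.round(4),"bin",np.round([b@EX,b@EY,p[2]],4),"a(bin)",np.round([r[:,2]@EX,r[:,2]@EY,r[2,2]],3),"y(bin)",np.round([r[:,1]@EX,r[:,1]@EY,r[2,1]],3),"F",o["wrist_force"].round(1),"op",round(o["opening"],3),"g",round(o["grasp_force"],1))
    return p,r
def wpix(w,p,r,X):
    M=w["hand_eye"];c=np.linalg.inv(M)@np.r_[r.T@(np.array(X)-p),1];c=c[:3];n=np.hypot(c[0],c[1]);th=np.arctan2(n,c[2])
    return w["cx"]+w["fx"]*th*c[0]/n,w["cy"]+w["fy"]*th*c[1]/n
def wray(w,p,r,px):
    x=(px[0]-w["cx"])/w["fx"];y=(px[1]-w["cy"])/w["fy"];th=np.hypot(x,y);d=np.array([np.sin(th)*x/th,np.sin(th)*y/th,np.cos(th)])
    M=w["hand_eye"];return p+r@M[:3,3],r@(M[:3,:3]@d)
E
python3 - <<'E'
from h import *
p,r=tool();w=camera("wrist");im=w["color"].copy()
d=np.array([.8805,-.474,0]);b=np.array([.4375,.3336,.0285])
for s in(0,.055,.116): q=wpix(w,p,r,b+s*d);print(np.round(q));cv2.circle(im,(int(q[0]),int(q[1])),3,(0,255,0),-1)
for sx in(-1,1):
  for sy in(-1,1):
    q=wpix(w,p,r,np.r_[C,.124]+sx*.125*EX+sy*.095*EY);cv2.circle(im,(int(q[0]),int(q[1])),3,(255,255,0),-1)
cv2.imwrite("pics/w1.png",np.clip(im*1.4,0,255).astype(np.uint8))
E
```

```text
time_s: 1.55
eef_pos: [0.4842, 0.3094, 0.2007]
eef_rot: [-0.082, 0.242, 0.966, 0.03]
wrist_force: [-0.4, -0.1, -0.8]
opening: 1.001
grasp_force: 0.0
t 1.55 tcp [0.4842 0.3094 0.2007] bin [0.0289 0.0154 0.2007] a(bin) [-0.07   0.16  -0.985] y(bin) [0.869 0.494 0.018] F [-0.4 -0.1 -0.8] op 1.001 g 0.0
[279. 165.]
[279. 221.]
[280. 280.]
```

View pics/w1.png

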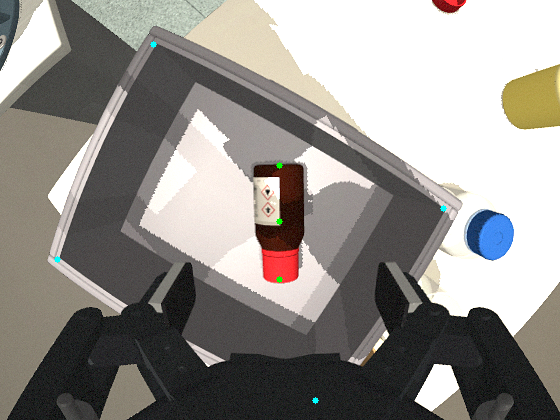

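The wrist view agrees with the estimates: base (279,165), cap end (280,280), and the inner rim corners fall on their projections. Descend and grip the upper body.

```bash
python3 -m pendant '[[0,0,-0.15,0,0,0],[0,0,-0.15,0,0,0],[0,0,-0.15,0,0,0],[0,0,-0.13,0,0,0],[0,0,-0.12,0,0,0],[0,-0.003,-0.1,0,0,0],[0,-0.002,-0.07,0,0,0],[0,0,-0.05,0,0,0],[0,0,0,0,0,0],[0,0,0,0,0,0]]' 1
python3 -c "from h import *;tool()"
python3 -m pendant '[[0,0,0,0,0,0],[0,0,0,0,0,0],[0,0,0,0,0,0],[0,0,0,0,0,0],[0,0,0,0,0,0],[0,0,0,0,0,0],[0,0,0,0,0,0],[0,0,0,0,0,0],[0,0,0,0,0,0],[0,0,0,0,0,0]]' -1
python3 -c "from h import *;tool()"
```

```text
time_s: 2.85
eef_pos: [0.4851, 0.3085, 0.0175]
eef_rot: [-0.081, 0.242, 0.966, 0.03]
wrist_force: [-0.5, 0.5, -0.0]
opening: 0.998
grasp_force: 0.0
t 2.85 tcp [0.4851 0.3085 0.0175] bin [0.0292 0.0142 0.0175] a(bin) [-0.068  0.159 -0.985] y(bin) [0.869 0.494 0.019] F [-0.5  0.5 -0. ] op 0.998 g 0.0
time_s: 4.1
eef_pos: [0.485, 0.3084, 0.0177]
eef_rot: [-0.081, 0.242, 0.966, 0.03]
wrist_force: [-0.3, -1.0, 5.4]
opening: 0.552
grasp_force: 61.9
t 4.1 tcp [0.485  0.3084 0.0177] bin [0.029  0.0141 0.0177] a(bin) [-0.069  0.159 -0.985] y(bin) [0.869 0.494 0.019] F [-0.3 -1.   5.4] op 0.552 g 61.9
```

```bash
python3 -m pendant '[[0,0,0.04,0,0,0],[0,0,0.05,0,0,-0.04],[0,0,0.05,0,0,-0.04],[0,0,0.05,0,0,-0.04],[0,0,0.05,0,0,-0.04],[0,0,0.01,0,0,-0.04],[0,0,0,0,0,-0.04],[0,0,0,0,0,-0.04],[0,0,0,0,0,-0.047],[0,0,0,0,0,0]]' -1
python3 -c "from h import *;tool();print(ctrl.get_obs()['q'].round(2))"
python3 -m pendant '[[0.01,-0.038,0,-0.056,-0.0355,0],[0.01,-0.038,0,-0.056,-0.0355,0],[0.01,-0.038,0,-0.056,-0.0355,0],[0.01,-0.038,0,-0.056,-0.0355,0],[0.01,-0.038,0,-0.056,-0.0355,0],[0.01,-0.038,0,-0.056,-0.0355,0],[0.01,-0.038,0,-0.056,-0.0355,0],[0.01,-0.038,0,-0.056,-0.0355,0],[0,0,0,0,0,0],[0,0,0,0,0,0]]' -1
python3 -c "from h import *;tool();print(ctrl.get_obs()['q'].round(2))"
```

```text
time_s: 5.35
eef_pos: [0.484, 0.3083, 0.0668]
eef_rot: [-0.072, 0.479, 0.873, 0.05]
wrist_force: [1.1, -0.5, -2.4]
opening: 0.55
grasp_force: 62.2
t 5.35 tcp [0.484  0.3083 0.0668] bin [0.0281 0.0146 0.0668] a(bin) [ 0.017  0.173 -0.985] y(bin) [1.    0.004 0.018] F [ 1.1 -0.5 -2.4] op 0.55 g 62.2
[ 0.27  0.39  1.74  0.2   1.06 -0.4 ]
time_s: 6.6
eef_pos: [0.5007, 0.2479, 0.0669]
eef_rot: [0.287, 0.452, 0.831, -0.149]
wrist_force: [1.0, 0.2, -1.3]
opening: 0.551
grasp_force: 62.2
t 6.6 tcp [0.5007 0.2479 0.0669] bin [ 0.01   -0.0454  0.0669] a(bin) [ 0.02  -0.611 -0.791] y(bin) [1.    0.017 0.012] F [ 1.   0.2 -1.3] op 0.551 g 62.2
[ 0.59  0.49  1.76 -0.78  1.05  0.47]
```

```bash
cat > look.py <<'E'
import sys;from h import *
p,r=tool();s=camera("scene");t=camera("top");rs=[];out=[]
for c,b in((s,(200,180,380,300)),(t,(255,150,430,330))):
    m=redmask(c["color"],b);n,_,st,ce=cv2.connectedComponentsWithStats(m)
    if n>1: i=1+np.argmax(st[1:,4]);print(st[i],ce[i]);rs.append(ray(c,ce[i]))
if len(rs)==2:
    x,e=tri(rs);q=x-np.r_[C,0];print("red centroid",x.round(4),"bin",np.round([q@EX,q@EY,x[2]],4),np.round(e,1))
a=cv2.resize(s["color"][165:335,205:375],(395,395),interpolation=cv2.INTER_CUBIC);b=cv2.resize(t["color"][150:340,250:440],(395,395),interpolation=cv2.INTER_CUBIC)
cv2.imwrite(sys.argv[1],np.clip(np.hstack([a,b])*1.6,0,255).astype(np.uint8))
E
python3 look.py pics/l1.png
```

```text
t 6.6 tcp [0.5007 0.2479 0.0669] bin [ 0.01   -0.0454  0.0669] a(bin) [ 0.02  -0.611 -0.791] y(bin) [1.    0.017 0.012] F [ 1.   0.2 -1.3] op 0.551 g 62.2
[321 217  31  30 586] [336.32764505 231.86177474]
[356 209  24  22 296] [367.57432432 220.07432432]
red centroid [0.5123 0.2303 0.1049] bin [ 0.0105 -0.0666  0.1049] [0.2 0.2]
```

View pics/l1.png

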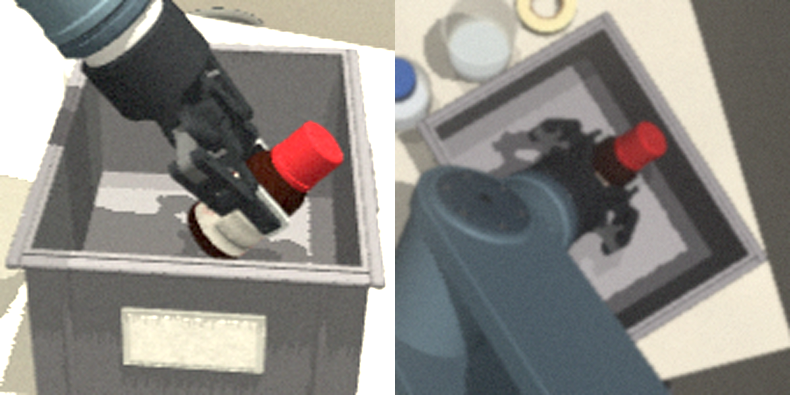

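The bottle is held at roughly 43° from upright, its cap near the right-hand wall, nothing slipped. Lower it until the base meets the floor.

```bash
python3 -m pendant '[[0,0,-0.012,0,0,0],[0,0,-0.012,0,0,0],[0,0,-0.012,0,0,0],[0,0,-0.01,0,0,0],[0,0,-0.008,0,0,0],[0,0,-0.006,0,0,0],[0,0,-0.005,0,0,0],[0,0,0,0,0,0],[0,0,0,0,0,0],[0,0,0,0,0,0]]' -1
python3 look.py pics/l2.png
```

```text
time_s: 7.95
eef_pos: [0.5006, 0.2476, 0.054]
eef_rot: [0.288, 0.452, 0.831, -0.149]
wrist_force: [-0.4, 0.3, -1.8]
opening: 0.551
grasp_force: 62.2
t 7.95 tcp [0.5006 0.2476 0.054 ] bin [ 0.0098 -0.0456  0.054 ] a(bin) [ 0.02  -0.613 -0.79 ] y(bin) [1.    0.017 0.012] F [-0.4  0.3 -1.8] op 0.551 g 62.2
[321 224  30  30 576] [335.85416667 238.74826389]
[355 211  24  21 287] [366.66550523 221.11498258]
red centroid [0.5117 0.2297 0.0922] bin [ 0.0096 -0.0667  0.0922] [0. 0.]
```

```bash
python3 -m pendant '[[0.003,-0.005,-0.004,0,0,0],[0.003,-0.005,-0.004,0,0,0],[0.003,-0.005,-0.004,0,0,0],[0.003,-0.005,-0.004,0,0,0],[0,0,-0.003,0,0,0],[0,0,0,0,0,0],[0,0,0,0,0,0],[0,0,0,0,0,0],[0,0,0,0,0,0],[0,0,0,0,0,0]]' -1
python3 look.py pics/l3.png
```

```text
time_s: 9.3
eef_pos: [0.5027, 0.2448, 0.0515]
eef_rot: [0.288, 0.452, 0.831, -0.148]
wrist_force: [-10.4, 6.4, 10.8]
opening: 0.554
grasp_force: 64.0
t 9.3 tcp [0.5027 0.2448 0.0515] bin [ 0.0101 -0.0492  0.0515] a(bin) [ 0.021 -0.613 -0.79 ] y(bin) [1.    0.017 0.014] F [-10.4   6.4  10.8] op 0.554 g 64.0
[323 225  30  30 577] [337.75216638 239.79202773]
[356 210  24  22 275] [367.90545455 220.33454545]
red centroid [0.5135 0.2269 0.0904] bin [ 0.0097 -0.07    0.0904] [0.2 0.2]
```

The base is on the floor and the cap on the wall. Let go.

```bash
python3 -m pendant '[[0,0,0,0,0,0],[0,0,0,0,0,0],[0,0,0,0,0,0],[0,0,0,0,0,0],[0,0,0,0,0,0],[0,0,0,0,0,0],[0,0,0,0,0,0],[0,0,0,0,0,0],[0,0,0,0,0,0],[0,0,0,0,0,0]]' 1
python3 look.py pics/l4.png
python3 -m pendant '[[-0.016,0.026,0.04,0,0,0],[-0.033,0.052,0.08,0,0,0],[-0.033,0.052,0.08,0,0,0],[-0.033,0.052,0.08,0,0,0],[-0.033,0.052,0.08,0,0,0],[-0.033,0.052,0.08,0,0,0],[-0.033,0.052,0.08,0,0,0],[-0.033,0.052,0.08,0,0,0],[0,0,0,0,0,0],[0,0,0,0,0,0]]' 1
python3 look.py pics/l5.png
```

```text
time_s: 10.65
eef_pos: [0.5029, 0.2436, 0.0501]
eef_rot: [0.288, 0.452, 0.831, -0.149]
wrist_force: [-1.0, -1.0, 0.2]
opening: 1.002
grasp_force: 0.0
t 10.65 tcp [0.5029 0.2436 0.0501] bin [ 0.0096 -0.0502  0.0501] a(bin) [ 0.02  -0.613 -0.79 ] y(bin) [1.    0.017 0.012] F [-1.  -1.   0.2] op 1.002 g 0.0
[322 224  31  30 575] [337.18608696 238.8226087 ]
[355 209  24  22 277] [366.81588448 219.55595668]
red centroid [0.5151 0.2291 0.0904] bin [ 0.0122 -0.069   0.0904] [0.1 0.1]
time_s: 12.0
eef_pos: [0.4533, 0.3213, 0.1696]
eef_rot: [0.288, 0.452, 0.831, -0.149]
wrist_force: [0.2, -0.8, -1.2]
opening: 1.002
grasp_force: 0.0
t 12.0 tcp [0.4533 0.3213 0.1696] bin [0.0091 0.0419 0.1696] a(bin) [ 0.019 -0.613 -0.79 ] y(bin) [1.    0.017 0.012] F [ 0.2 -0.8 -1.2] op 1.002 g 0.0
[322 224  31  30 576] [337.24131944 238.78125   ]
[363 209  15  16 127] [370.87401575 216.74015748]
red centroid [0.5176 0.2251 0.0921] bin [ 0.0122 -0.0738  0.0921] [5. 5.]
```

View pics/l5.png

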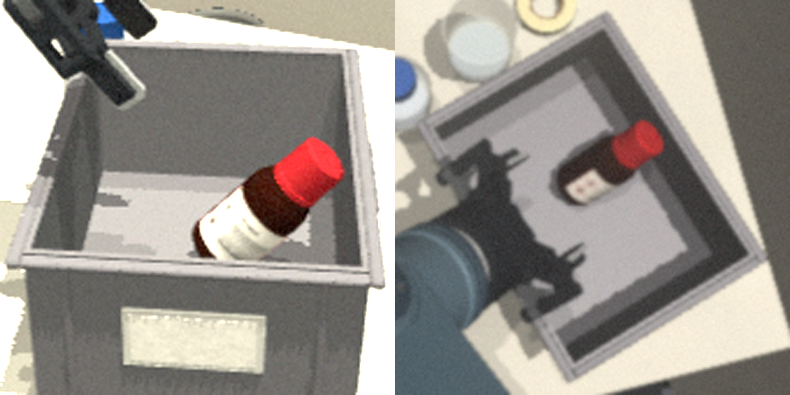

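The bottle leans stably against the right-hand wall at about 45°, cap centre near bin (0.012, -0.071, 0.092), and the gripper is clear. Next: over the cap, with the tool about 8° past vertical.

```bash
python3 -m pendant '[[0.043,-0.064,0.019,0.054,0.034,0],[0.043,-0.064,0.019,0.054,0.034,0],[0.043,-0.064,0.019,0.054,0.034,0],[0.043,-0.064,0.019,0.054,0.034,0],[0.043,-0.064,0.019,0.054,0.034,0],[0.043,-0.064,0.019,0.054,0.034,0],[0.043,-0.064,0.019,0.054,0.034,0],[0.043,-0.064,0.019,0.054,0.034,0],[0,0,0,0,0,0],[0,0,0,0,0,0]]' 1
python3 - <<'E'
from h import *
p,r=tool();w=camera("wrist");im=w["color"].copy()
B=np.r_[C,0]
for X in((.012,-.071,.0925),(.012,-.081,.1024)):
    q=wpix(w,p,r,B+X[0]*EX+X[1]*EY+np.r_[0,0,X[2]]);print(np.round(q));cv2.circle(im,(int(q[0]),int(q[1])),2,(0,255,0),-1)
m=redmask(im,(150,100,400,400));n,_,st,ce=cv2.connectedComponentsWithStats(m);i=1+np.argmax(st[1:,4]);print(st[i],ce[i])
s=camera("scene");ms=redmask(s["color"],(200,180,380,300));mo=cv2.moments(ms,True);x,e=tri([wray(w,p,r,ce[i]),ray(s,(mo['m10']/mo['m00'],mo['m01']/mo['m00']))]);q=x-B;print("cap bin",np.round([q@EX,q@EY,x[2]],4),np.round(e,1))
for k in(-1,1):
  q=wpix(w,p,r,B+k*.125*EX-.095*EY+np.r_[0,0,.124]);cv2.circle(im,(int(q[0]),int(q[1])),3,(255,255,0),-1)
cv2.imwrite("pics/w2.png",np.clip(im*1.3,0,255).astype(np.uint8))
E
```

```text
time_s: 13.35
eef_pos: [0.5218, 0.219, 0.1997]
eef_rot: [-0.057, 0.481, 0.874, 0.043]
wrist_force: [-0.8, 0.8, -0.2]
opening: 1.003
grasp_force: 0.0
t 13.35 tcp [0.5218 0.219  0.1997] bin [ 0.0125 -0.0811  0.1997] a(bin) [ 0.019  0.141 -0.99 ] y(bin) [1.    0.002 0.019] F [-0.8  0.8 -0.2] op 1.003 g 0.0
[280. 216.]
[280. 231.]
[ 260  181   47   61 2491] [282.63508631 211.09554396]
cap bin [ 0.014  -0.0686  0.0891] [0.6 0.6]
```

View pics/w2.png

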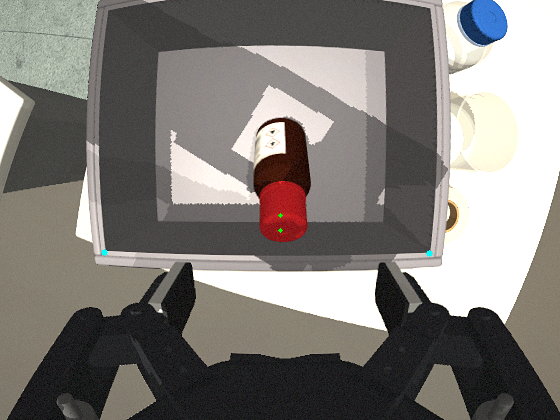

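The cap is at (283,211), centred between the fingers to within 2 mm; triangulation gives bin (0.014, -0.069, 0.089). Descend, then close.

```bash
python3 -m pendant '[[-0.003,0.007,-0.08,0,0,0],[-0.003,0.007,-0.1,0,0,0],[-0.003,0.007,-0.1,0,0,0],[-0.003,0.007,-0.09,0,0,0],[-0.003,0.007,-0.07,0,0,0],[-0.003,0.007,-0.06,0,0,0],[-0.003,0.007,-0.048,0,0,0],[-0.003,0.007,-0.03,0,0,0],[0,0,0,0,0,0],[0,0,0,0,0,0]]' 1
python3 -c "from h import *;tool()"
python3 -m pendant '[[0,0,0,0,0,0],[0,0,0,0,0,0],[0,0,0,0,0,0],[0,0,0,0,0,0],[0,0,0,0,0,0],[0,0,0,0,0,0],[0,0,0,0,0,0],[0,0,0,0,0,0],[0,0,0,0,0,0],[0,0,0,0,0,0]]' -1
python3 look.py pics/l6.png
```

```text
time_s: 14.7
eef_pos: [0.5179, 0.2304, 0.0854]
eef_rot: [-0.057, 0.48, 0.874, 0.044]
wrist_force: [-0.7, 0.5, 0.1]
opening: 1.002
grasp_force: 0.0
t 14.7 tcp [0.5179 0.2304 0.0854] bin [ 0.0153 -0.0694  0.0854] a(bin) [ 0.021  0.141 -0.99 ] y(bin) [1.    0.003 0.022] F [-0.7  0.5  0.1] op 1.002 g 0.0
time_s: 15.95
eef_pos: [0.5179, 0.2304, 0.0852]
eef_rot: [-0.057, 0.48, 0.874, 0.043]
wrist_force: [0.9, -2.3, 4.7]
opening: 0.418
grasp_force: 59.5
t 15.95 tcp [0.5179 0.2304 0.0852] bin [ 0.0152 -0.0694  0.0852] a(bin) [ 0.021  0.141 -0.99 ] y(bin) [1.    0.003 0.021] F [ 0.9 -2.3  4.7] op 0.418 g 59.5
[323 227  12  23 142] [328.57746479 237.96478873]
[356 222   2   3   5] [356.6 223.2]
red centroid [0.51   0.2462 0.0869] bin [ 0.017  -0.0518  0.0869] [3.6 3.6]
```

View pics/l6.png

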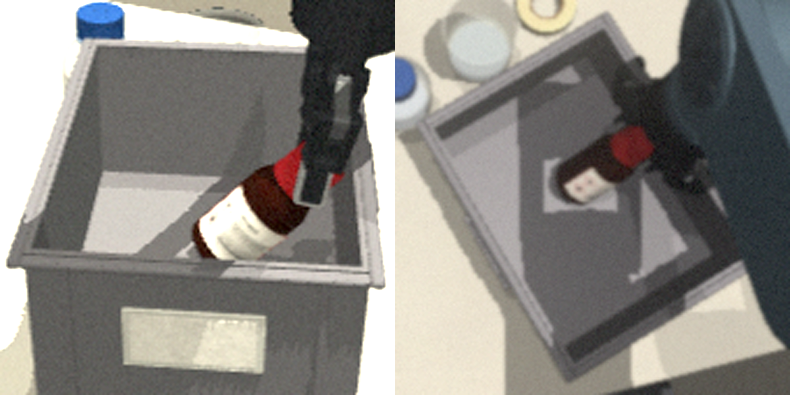

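The scene view shows both fingers on the cap and the bottle still leaning. Lift slightly, move to the middle and turn it upright.

```bash
python3 -m pendant '[[-0.01,0.01,0.05,0,0,0],[-0.024,0.025,0.05,0,0,0],[-0.025,0.0255,0.05,-0.054,-0.034,0],[-0.025,0.0255,0,-0.054,-0.034,0],[-0.025,0.0255,0,-0.054,-0.034,0],[-0.025,0.0255,0,-0.054,-0.034,0],[-0.025,0.0255,0,-0.054,-0.034,0],[-0.025,0.0255,0,-0.054,-0.034,0],[-0.025,0.0255,0,-0.054,-0.034,0],[-0.025,0.0255,0,-0.054,-0.034,0]]' -1
python3 -m pendant '[[0,0,0,0,0,0],[0,0,0,0,0,0],[0,0,-0.005,0,0,0],[0,0,-0.005,0,0,0],[0,0,-0.005,0,0,0],[0,0,-0.005,0,0,0],[0,0,0,0,0,0],[0,0,0,0,0,0],[0,0,0,0,0,0],[0,0,0,0,0,0]]' -1
python3 look.py pics/l7.png
```

```text
time_s: 17.3
eef_pos: [0.47, 0.279, 0.1154]
eef_rot: [0.289, 0.452, 0.831, -0.149]
wrist_force: [0.2, 0.5, -3.1]
opening: 0.412
grasp_force: 59.5
time_s: 18.55
eef_pos: [0.4707, 0.2783, 0.1109]
eef_rot: [0.288, 0.452, 0.831, -0.149]
wrist_force: [0.1, 0.3, -1.9]
opening: 0.415
grasp_force: 59.6
t 18.55 tcp [0.4707 0.2783 0.1109] bin [ 0.0009 -0.0038  0.1109] a(bin) [ 0.02  -0.613 -0.79 ] y(bin) [1.    0.017 0.012] F [ 0.1  0.3 -1.9] op 0.415 g 59.6
[287 214  20  28 233] [298.82403433 223.22746781]
[334 232  18  18 256] [342.75       240.79296875]
red centroid [0.4712 0.2793 0.1229] bin [ 0.0018 -0.0032  0.1229] [4.1 4.1]
```

View pics/l7.png

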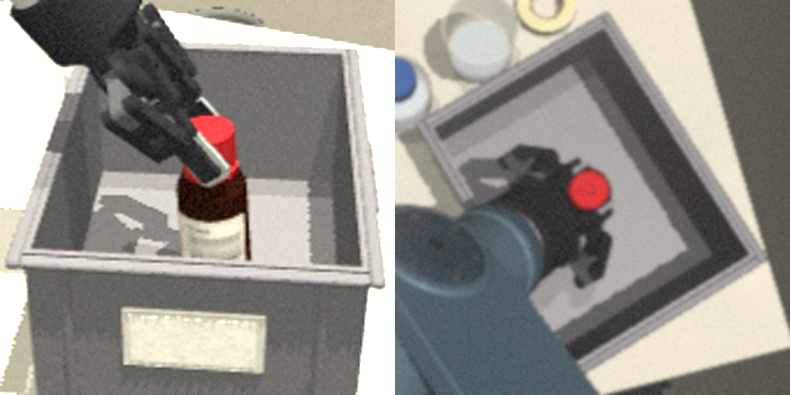

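The bottle now hangs essentially upright near the bin's centre, a few mm above the floor. Lower it to contact.

```bash
python3 -m pendant '[[0,0.003,-0.007,0,0,0],[0,0.003,-0.007,0,0,0],[0,0,-0.007,0,0,0],[0,0,-0.007,0,0,0],[0,0,-0.006,0,0,0],[0,0,-0.005,0,0,0],[0,0,0,0,0,0],[0,0,0,0,0,0],[0,0,0,0,0,0],[0,0,0,0,0,0]]' -1
python3 look.py pics/l8.png
```

```text
time_s: 19.9
eef_pos: [0.4707, 0.2794, 0.1031]
eef_rot: [0.288, 0.452, 0.831, -0.149]
wrist_force: [0.1, -1.1, -1.9]
opening: 0.419
grasp_force: 59.6
t 19.9 tcp [0.4707 0.2794 0.1031] bin [ 0.0015 -0.0028  0.1031] a(bin) [ 0.02  -0.613 -0.79 ] y(bin) [1.    0.017 0.012] F [ 0.1 -1.1 -1.9] op 0.419 g 59.6
[286 218  21  28 230] [297.99130435 227.06956522]
[333 232  18  19 246] [341.6097561  241.27235772]
red centroid [0.4708 0.2804 0.1155] bin [ 0.0021 -0.002   0.1155] [4.1 4.1]
```

Not yet in contact; go a few mm further.

```bash
python3 -m pendant '[[0,0,-0.005,0,0,0],[0,0,-0.005,0,0,0],[0,0,-0.004,0,0,0],[0,0,0,0,0,0],[0,0,0,0,0,0],[0,0,0,0,0,0],[0,0,0,0,0,0],[0,0,0,0,0,0],[0,0,0,0,0,0],[0,0,0,0,0,0]]' -1
```

```text
time_s: 21.25
eef_pos: [0.4707, 0.2794, 0.1003]
eef_rot: [0.288, 0.452, 0.831, -0.149]
wrist_force: [-0.5, -0.3, -2.2]
opening: 0.416
grasp_force: 59.6
```

```bash
python3 -m pendant '[[0,0,-0.005,0,0,0],[0,0,-0.005,0,0,0],[0,0,0,0,0,0],[0,0,0,0,0,0],[0,0,0,0,0,0],[0,0,0,0,0,0],[0,0,0,0,0,0],[0,0,0,0,0,0],[0,0,0,0,0,0],[0,0,0,0,0,0]]' -1
```

```text
time_s: 22.5
eef_pos: [0.4712, 0.2793, 0.0995]
eef_rot: [0.288, 0.452, 0.831, -0.149]
wrist_force: [-1.5, -1.7, 5.4]
opening: 0.418
grasp_force: 60.8
```

Contact. Release, check it stands, then back off along the tool axis.

```bash
python3 -m pendant '[[0,0,0,0,0,0],[0,0,0,0,0,0],[0,0,0,0,0,0],[0,0,0,0,0,0],[0,0,0,0,0,0],[0,0,0,0,0,0],[0,0,0,0,0,0],[0,0,0,0,0,0],[0,0,0,0,0,0],[0,0,0,0,0,0]]' 1
python3 look.py pics/l9.png
python3 -m pendant '[[-0.016,0.026,0.04,0,0,0],[-0.033,0.052,0.08,0,0,0],[-0.033,0.052,0.08,0,0,0],[-0.033,0.052,0.08,0,0,0],[-0.033,0.052,0.08,0,0,0],[-0.033,0.052,0.08,0,0,0],[-0.033,0.052,0.08,0,0,0],[-0.033,0.052,0.08,0,0,0],[0,0,0,0,0,0],[0,0,0,0,0,0]]' 1
python3 look.py pics/l10.png
python3 -c "
import cv2,numpy as np
from h import *
t=camera('top');m=redmask(t['color'],(255,150,430,330));M=cv2.moments(m,True);x=plane(t,(M['m10']/M['m00'],M['m01']/M['m00']),.118)-np.r_[C,0];print(x@EX,x@EY)"
```

```text
time_s: 23.75
eef_pos: [0.4708, 0.2794, 0.0983]
eef_rot: [0.288, 0.452, 0.831, -0.149]
wrist_force: [0.8, 0.3, -0.3]
opening: 1.004
grasp_force: 0.0
t 23.75 tcp [0.4708 0.2794 0.0983] bin [ 0.0015 -0.0028  0.0983] a(bin) [ 0.02  -0.613 -0.79 ] y(bin) [1.    0.017 0.012] F [ 0.8  0.3 -0.3] op 1.004 g 0.0
[285 224  24  30 455] [298.36703297 236.15824176]
[337 235  18  19 242] [345.58264463 243.76446281]
red centroid [0.4654 0.2729 0.1047] bin [-0.0065 -0.0054  0.1047] [1.8 1.8]
time_s: 25.1
eef_pos: [0.421, 0.3573, 0.2181]
eef_rot: [0.288, 0.452, 0.831, -0.149]
wrist_force: [1.1, -0.3, 0.7]
opening: 1.002
grasp_force: 0.0
t 25.1 tcp [0.421  0.3573 0.2181] bin [0.0009 0.0896 0.2181] a(bin) [ 0.02  -0.613 -0.79 ] y(bin) [1.    0.017 0.012] F [ 1.1 -0.3  0.7] op 1.002 g 0.0
[285 224  24  30 618] [296.38996764 238.50809061]
[338 235  16  19 221] [345.78733032 243.97737557]
red centroid [0.464  0.2734 0.1012] bin [-0.0074 -0.0043  0.1012] [0.1 0.1]
-0.007010989902131182 -0.001706906075149825
```

View pics/l10.png

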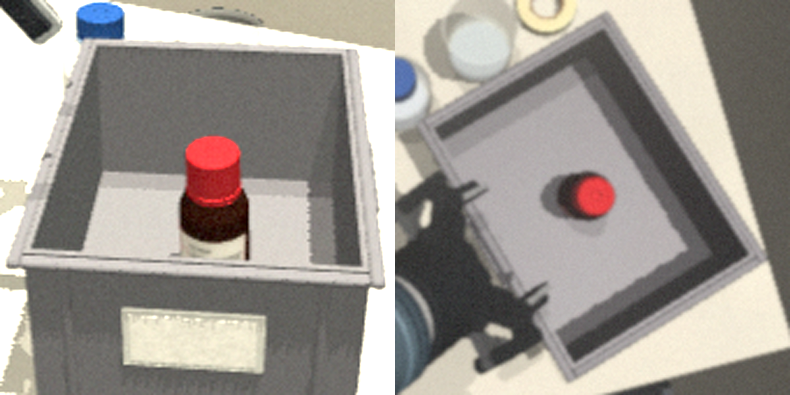

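The bottle stands upright in the middle of the bin (about 7 mm off centre), the gripper is clear, and the neighbours are untouched.

```bash
python3 -c "
from bench import ctrl
print(ctrl.hand_in())"
```

```text
the job is handed in; nothing more can be done
None
```

The bottle was tipped up, leaned on the bin's right-hand wall and let go, then taken again by its cap and stood upright about 7 mm from the centre of the bin's floor; I handed the job in at about 25 s, and no verdict was returned.

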